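# Seat a taper-shank setting die in the bench stand and tap it home

### The job

Lift the lid of the near tool chest (the one with the brass bow pull) open until it rests on its stop, take out the brass-headed setting die and stand its taper shank in the collet of the green stand, and let go of it. Then tap or press down on the die's head with the brass weight that stands beside the stand, not with the hand, until the collet is driven fully home and locked. Finally set the weight down upright on the bench; leave the lid open and the other dies and the bottles and wax as they are.

Things in the scene. Friction and masses are not known exactly. Their poses are not given: they have to be found in the camera images.
- chest: beech tool chest, fixed, 158 (x) x 239 (y) x 97 mm, the near one of two, with a brass bow pull on its lid; origin at the centre of its underside, x axis towards its back (the hinge side), z up. Walls 10 mm thick, 85 mm high. Inside, a dark wood tray fills the chest, top 46 mm above the bench, with three holes in a row along the chest's y axis, 10 mm in front of the chest's centre, 60 mm apart; a die stands in each, any order
- chest_lid (a joint): lid angle in rad: 0 shut, 1.75 fully open, on its stop, leaning back. A light wooden lid that is 11 mm thick; it falls shut if let go before it is past upright (1.57)
- lid_hinge (a point): middle of the lid's hinge line, at the chest's top back edge, 85 mm above the bench; the line runs along the chest's y axis
- pull_mid (a point): middle of the brass bow pull's bar on the lid (moves with the lid). Round bar 10 mm thick, 82 mm long along the chest's y axis, its centre 30 mm above the lid's top face, 24 mm from the lid's front edge. With the lid shut it lies 125 mm in front of and 42 mm above the hinge line; fingers can straddle the bar from above and the bar can turn between them
- brass_die_head (a point): middle of the cylindrical head of the brass-headed die; the die weighs 150 g and is 60 mm tall. Head 26 mm across, 32 mm tall, its flat top is 16 mm above this point; below it a steel flange 32 mm across, 4 mm thick, whose underside is 20 mm below this point; below that a round taper shank 24 mm long, 22 mm across at the flange and 15 mm at its tip, which is 44 mm below this point. z along its axis. It stands in one of the tray's holes, flange on the tray
- black_die_head (a point): middle of the head of the black-headed die, same shape; to be left in its hole
- red_die_head (a point): middle of the head of the red-headed die, same shape; to be left in its hole
- stand: green steel stand, fixed, foot 110 x 110 x 12 mm, block 84 x 84 mm on it, top 50 mm above the bench; origin at the centre of its underside
- collet_mouth (a point): centre of the collet's top rim, z up; a steel collet with a taper bore, 24 mm wide at the rim, 26 mm deep, narrowing downward, that takes the die's shank until the flange rests on the rim. At the start the rim is 6 mm above the block's top (56 mm above the bench); driven home it is flush (50 mm)
- collet (a joint): how far the collet has been driven down, m: 0 at the start, 0.006 fully home. It is stiff: takes about 15 N to slide (the weight resting on the die does not move it), stays where it is left, and ends on a hard stop
- weight_center (a point): brass weight that stands upright on the bench to the right of the stand (not the one at the back edge), 90 mm tall, about 0.6 kg; this point is half-way up its axis, 45 mm above its flat base. Base 58 mm across and 27 mm high, then a stem 28 mm thick, then a ball 32 mm across with its centre 30 mm above this point; grasp the ball or the stem
- beeswax: yellow beeswax block, 34 x 50 x 20 mm, on the bench between stand and weight; bystander, origin at underside
- brown_bottle: brown bottle, 42 mm across, 62 mm tall; bystander, origin at underside
- red_bottle: small red bottle, 32 mm across, 52 mm tall; bystander, origin at underside
- blue_bottle: small blue bottle, 38 mm across, 58 mm tall; bystander, origin at underside
Mind the look-alikes: they are no part of the job. Of the things that look like the stand, the larger one is meant. There is more than one size of the part that bears weight_center; the job needs the larger.

How it is judged:
By the outcome, as a careful person would: the job done as asked, in the order asked, and still so for the second after the job is handed in, with the robot touching nothing.
It also fails if it takes over 72 s, if anything falls off the work surface, if the arm or the gripper's body presses on something with over 40 N, if the wrist force passes 120 N, or if a joint passes its speed limit or range.

### The arm

A 6-joint arm with a two-finger parallel gripper is mounted at the origin on a cart in front of the work surface, level with it; the furniture and walls round the work are solid. World frame = base frame: x ahead of the robot, y to its left, z up, the work surface at z = 0. Lengths are in m, angles in rad, forces in N, time in s.
With the tool pointing down it reaches from about 0.3 to 0.875 m from the base axis. Payload 6.4 kg.
Tool frame: the origin (TCP) lies at the very end of the fingers, on their centre line; the grasp point (between the pads) lies 19 mm behind it; z points along the fingers, y is the line along which they close (so a half turn about z gives the same grasp; the last joint's range is limited). The gripper opens to 88 mm and grips with 3 to 60 N. Pads are 18 mm wide; open, the fingers measure 123 mm over their backs; the gripper's body (75 mm by 187 mm) begins 45 mm behind the grasp point.
Start: joints at [0.969, 0.181, 1.607, -0, 1.354, -0.206], TCP at [0.222, 0.531, 0.239] pointing down, gripper open.
Joint ranges: [-2.99, 2.99], [-0.89, 2.07], [0.3, 2.58], [-1.14, 4.28], [0, 2.63], [-3.12, 3.12]. Speed limits (rad/s): [2.57, 2.57, 3.01, 3.14, 3.14, 3.14].

### API

Orientations are given as a unit quaternion [w, x, y, z].
In Python, from plant import observe, read_camera, camera_params, sign_off gives the robot as it stands.
- The arm moves only by the tool jog_arm, never from a script. Its argument "commands" is text: rows parted by semicolons, each of 7 numbers parted by spaces: the shift along the tool's x, y, z in mm, then the turn, a rotation vector about the tool's x, y, z in degrees, then the finger opening in mm, from 0 to 88.1. A call has exactly 8 rows; each row is the pose to reach, as a shift and turn from the pose commanded when the call began, along the tool's axes at that moment; what a row does not reach only later rows make up. A row lasts 1/10 s, in which the tool goes at most 50 mm and 8.59 degrees, less where a joint would pass 70% of its speed; a pose out of reach is approached as far as the arm can. A call with a gripper value outside its range is refused whole. The fingers move at their own pace and stop on an object; the grip force is fixed at half the most. Time passes only in rows, so rows that repeat a pose let the fingers close, or fill a call up. It gives the time, the measured TCP pose, the force, the opening and the grip force at its end, in the units of the state.
- observe(): the state, without advancing time (a new reading comes with each control period).
- read_camera(name): name is "scene" or "top"; returns the picture (420x560x3 uint8, red, green, blue); there is no depth.
- camera_params(name): a dict with "intrinsics" (3x3 intrinsics, pixels), "R" (3x3) and "t" (3): a world point X has camera coordinates R X + t. Camera axes: x right, y down, z forward; pixel columns grow to the right and rows downward; lengths in m; the calibration is good to about 2 mm. A picture is of the moment at which its call begins. camera_params takes no time and is no camera call.
- sign_off(): hands the job in; it is judged then, once.
The state is a dict: "time_s": time; "joint_pos": joint angles; "qd": joint speeds; "tau": joint torques, N m; "eef_pos": TCP position; "tool_rot": TCP orientation; "force": force on the tool from outside, world axes, zero at the start; "ft_torque": the same for the moment, N m; "gripper_width": opening from 0.0 (shut) to 1.0 (fully open); "grasp_force": force on a finger pad.
Only numpy, scipy, OpenCV 4.12 (cv2) and the standard library are available. Lean on these libraries where they do the work, as an engineer would, in place of code of your own. Each camera call takes 0.05 s, during which the arm holds its last target. There are 200 camera calls.

## Working session

There is one attempt and no reset: what is moved stays moved. The work goes in short steps, Python scripts to look and compute and a tool call to move; the robot and the scene stay as the last step left them, time stands still between calls to the robot, and variables do not carry over. Pictures are saved under pics/ and viewed, at most 13 in all, crops included, and the job is handed in when it is done.

Besides the shell and the picture viewer there is one more tool, called after ">>>" as a command line: name --argument value ..., lists and objects as JSON in quotes. jog_arm: Moves the arm, as the interface text tells. Its arguments: {"type":"object","properties":{"commands":{"type":"string"}},"required":["commands"]}

```bash
ls; mkdir -p pics; python3 - <<'E'
from plant import *
import cv2,numpy as np
for n in("scene","top"):
    im=read_camera(n); cv2.imwrite(f"pics/{n}0.png",im[:,:,::-1])
    p=camera_params(n); print(n,np.round(p["intrinsics"],1).tolist(),np.round(p["R"],3).tolist(),np.round(p["t"],3).tolist())
s=observe(); print(s)
E
```

```text
pics
scene [[382.8, 0.0, 276.7], [0.0, 382.8, 202.4], [0.0, 0.0, 1.0]] [[0.8, -0.6, 0.001], [-0.282, -0.377, -0.883], [0.53, 0.706, -0.47]] [-0.459, 0.203, 0.9]
top [[381.4, 0.0, 279.6], [0.0, 381.4, 212.7], [0.0, 0.0, 1.0]] [[0.024, -1.0, -0.009], [-0.984, -0.022, -0.175], [0.175, 0.013, -0.984]] [-0.08, 0.52, 1.143]
{'time_s': 0.1, 'joint_pos': array([ 9.68681587e-01,  1.81432129e-01,  1.60787633e+00, -2.81482090e-05,
        1.35381354e+00, -2.06286675e-01]), 'qd': array([ 0.00075932, -0.00399965, -0.00202175, -0.00051776, -0.00073042,
        0.00013212]), 'tau': array([ 1.85128001e-04, -4.34822845e+01, -3.42697299e+01,  7.04058842e-02,
        3.39759223e-02, -5.70942564e-05]), 'eef_pos': array([0.22141561, 0.53014821, 0.23793501]), 'tool_rot': array([-2.88100292e-04,  1.96621475e-01,  9.80479174e-01, -7.08460251e-04]), 'force': array([ 0.19174367, -0.09100743,  0.13388546]), 'ft_torque': array([-0.01162991,  0.02043257,  0.05152949]), 'grasp_force': 0.0, 'gripper_width': 1.00216582103524}
```

View pics/scene0.png

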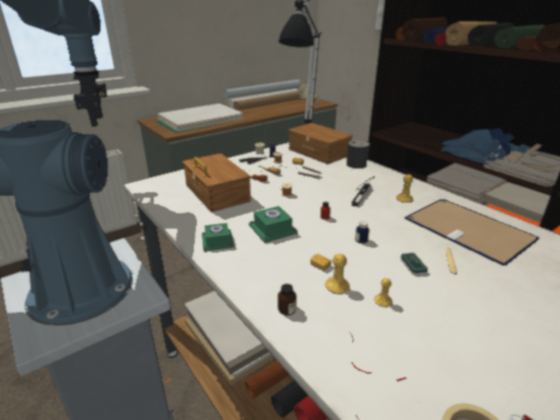

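View pics/top0.png

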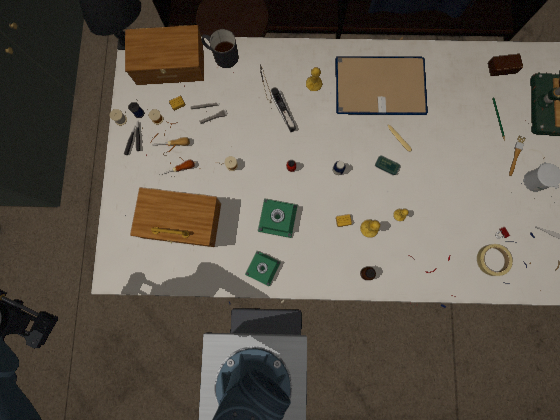

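Scene: the near chest is at about (216,180) in the scene view and (176,217) in the top view. The far chest at top (163,54) is the look-alike.
- **Stands (top):** larger at (278,217), smaller at (262,267). I choose the larger.
- **Weights (top):** large at (371,228), small at (401,214), back-edge one at (315,78). I choose the one at (371,228).

Next, close crops to confirm these.

```bash
python3 - <<'E'
import cv2,numpy as np
t=cv2.imread("pics/top0.png");s=cv2.imread("pics/scene0.png")
a=cv2.resize(t[180:292,120:420],(800,299),interpolation=cv2.INTER_CUBIC)
b=cv2.resize(s[145:245,178:302],(372,300),interpolation=cv2.INTER_CUBIC)
c=cv2.resize(s[205:325,260:410],(375,300),interpolation=cv2.INTER_CUBIC)
m=np.zeros((599,800,3),np.uint8);m[:299]=a;m[299:,:372]=b;m[299:,400:775]=c
cv2.imwrite("pics/m1.png",m)
E
```

```text
(no output)
```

View pics/m1.png

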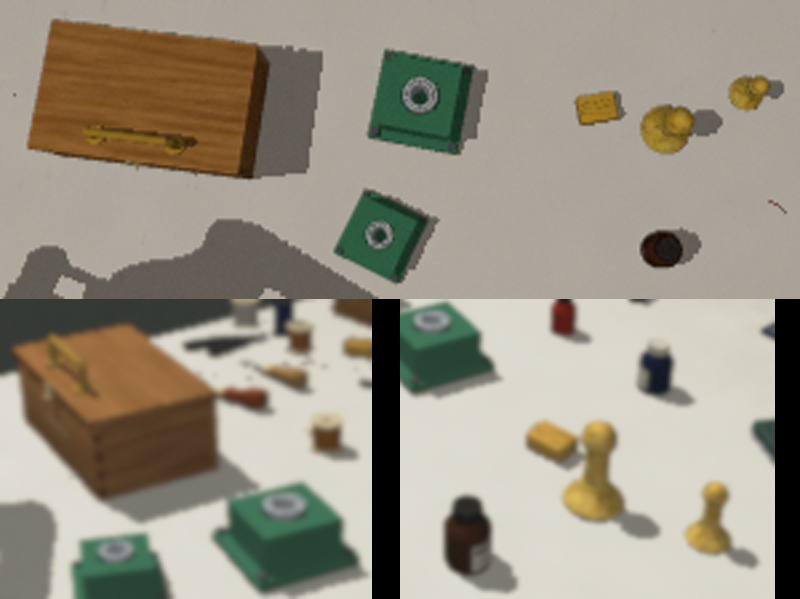

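The crop confirms the choices: the chest has a brass bow pull, the larger stand's collet is at crop (420,95), and the larger weight's ball is at (681,121). Now triangulating.

```bash
cat > h.py <<'E'
from plant import *
import cv2,numpy as np
from scipy.spatial.transform import Rotation as Ro
CP={n:camera_params(n) for n in("scene","top")}
P={n:c["intrinsics"]@np.c_[c["R"],c["t"]] for n,c in CP.items()}
def tri(s,t):
    X=cv2.triangulatePoints(P["scene"],P["top"],np.array(s,float).reshape(2,1),np.array(t,float).reshape(2,1)).ravel()
    return X[:3]/X[3]
def ray(n,p,z):
    c=CP[n];d=c["R"].T@np.linalg.solve(c["intrinsics"],[p[0],p[1],1]);o=-c["R"].T@c["t"]
    return o+d*(z-o[2])/d[2]
def proj(n,X):
    q=P[n]@np.r_[X,1];return q[:2]/q[2]
def tool():
    s=observe();q=np.array(s["tool_rot"]);return s["eef_pos"],Ro.from_quat(q[[1,2,3,0]])
def rel(target,yaxis=None):
    p,R=tool();print("tool shift mm",np.round(R.inv().apply(np.array(target)-p)*1e3,1))
    if yaxis is not None:
        y=R.inv().apply(yaxis);a=np.degrees(np.arctan2(-y[0],y[1]));a=(a+90)%180-90;print("turn z deg",round(a,1))
E
cat > m.py <<'E'
from h import *
T=lambda u,v:(120+u/2.6667,180+v/2.67)
B=lambda u,v:(178+u/3,145+(v-299)/3)
C=lambda u,v:(260+(u-400)/2.5,205+(v-299)/2.5)
for n,s,t in [("collet",B(285,504),T(420,95)),("ball",C(599,437),T(681,121)),
 ("lidFR",B(101,437),T(239,176)),("lidBR",B(215,393),T(257,44)),("lidFL",B(14,347),T(28,149)),("lidBL",B(125,325),T(54,20)),
 ("pullR",B(86,370),T(181,143)),("pullL",B(52,337),T(88,130)),("wax",C(553,432),T(598,102)),("weightbase",C(594,500),T(667,130))]:
    X=tri(s,t);print(n,np.round(X,3),"resid",np.round(proj("top",X)-t,1),"top@z.096",np.round(ray("top",t,.096),3))
print("ballz.075",ray("top",T(681,121),.075).round(3),"colz.056",ray("top",T(420,95),.056).round(3), ray("scene",B(285,504),.056).round(3))
E
python3 m.py
```

```text
collet [ 0.512 -0.062  0.057] resid [ 0.3 -0.4] top@z.096 [ 0.504 -0.062  0.096]
ball [ 0.484 -0.357  0.079] resid [ 0.1 -0.1] top@z.096 [ 0.481 -0.352  0.096]
lidFR [0.417 0.136 0.078] resid [ 1.1 -2.1] top@z.096 [0.409 0.135 0.096]
lidBR [0.558 0.124 0.095] resid [-0.1  0.1] top@z.096 [0.558 0.123 0.096]
lidFL [0.435 0.37  0.098] resid [ 0.3 -0.7] top@z.096 [0.433 0.371 0.096]
lidBL [0.579 0.355 0.097] resid [-0.2  0.4] top@z.096 [0.581 0.355 0.096]
pullR [0.441 0.193 0.127] resid [ 0.1 -0.3] top@z.096 [0.444 0.202 0.096]
pullL [0.452 0.294 0.13 ] resid [ 0.1 -0.2] top@z.096 [0.456 0.306 0.096]
wax [ 0.512 -0.272  0.022] resid [-0.2  0.2] top@z.096 [ 0.5   -0.261  0.096]
weightbase [ 0.484 -0.357  0.006] resid [ 0.2 -0.2] top@z.096 [ 0.471 -0.337  0.096]
ballz.075 [ 0.484 -0.357  0.075] colz.056 [ 0.511 -0.062  0.056] [ 0.514 -0.061  0.056]
```

All measured points match the stated heights: lid 0.096, bar 0.127, collet 0.057, ball 0.079. The pull's middle is about (0.445, 0.248, 0.127) and the chest is yawed about -5.7°.

```bash
python3 - <<'E'
from h import *
rel([.445,.248,.165],[.995,-.1,0])
E
```

```text
tool shift mm [-315.1 -174.    73.1]
turn z deg 73.1
```

>>> jog_arm --commands "-40 -22 0 0 0 8.5 60; -80 -44 0 0 0 17 60; -120 -66 0 0 0 25.5 60; -160 -88 10 0 0 34 60; -200 -110 20 0 0 42.5 60; -240 -132 30 0 0 51 60; -280 -154 40 0 0 59.5 60; -315 -174 50 0 0 68 60"

```text
time_s: 0.9
eef_pos: [0.4462, 0.2466, 0.1882]
tool_rot: [0.0, 0.714, 0.701, -0.0]
force: [-0.4, -0.6, -0.9]
gripper_width: 0.68
grasp_force: 0.0
```

```bash
python3 - <<'E'
from h import *
rel([.445,.248,.115],[.995,-.1,0])
E
```

```text
tool shift mm [ 1.4 -1.2 73.2]
turn z deg 4.7
```

>>> jog_arm --commands "1 -1 25 0 0 5 50; 1 -1 50 0 0 5 45; 1 -1 75 0 0 5 40; 1 -1 75 0 0 5 25; 1 -1 75 0 0 5 5; 1 -1 75 0 0 5 2; 1 -1 75 0 0 5 2; 1 -1 75 0 0 5 2"

```text
time_s: 1.7
eef_pos: [0.4478, 0.2498, 0.1157]
tool_rot: [0.002, 0.741, 0.671, 0.003]
force: [10.1, -1.2, -6.6]
gripper_width: 0.1
grasp_force: 30.0
```

```bash
python3 - <<'E'
from h import *
p,R=tool();s=observe();print(s["eef_pos"],s["gripper_width"]*88.1,s["force"],R.as_matrix().round(3).tolist())
# bar at grasp: arc about hinge
d=np.array([.995,-.1,0]);d/=np.linalg.norm(d)
for th in np.arange(0,1.74,.1).tolist()+[1.74]:
    a=np.arctan2(.042,-.125)-th;r=.1319
    off=d*(r*np.cos(a)+.125)+np.array([0,0,r*np.sin(a)-.042])
    print(round(th,2),np.round(R.inv().apply(off)*1e3,0))
E
```

```text
[0.44783561 0.2498175  0.11572256] 8.799485349944279 [10.12735981 -1.23522747 -6.60129866] [[0.099, 0.995, 0.008], [0.995, -0.099, 0.001], [0.002, 0.008, -1.0]]
0.0 [ 0. -0. -0.]
0.1 [  0.   5. -12.]
0.2 [  0.  11. -24.]
0.3 [  0.  18. -35.]
0.4 [  0.  27. -45.]
0.5 [  0.  36. -55.]
0.6 [  0.  46. -63.]
0.7 [  0.  57. -70.]
0.8 [  0.  69. -76.]
0.9 [  0.  81. -81.]
1.0 [  0.  94. -85.]
1.1 [  0. 106. -88.]
1.2 [  0. 120. -89.]
1.3 [  0. 133. -89.]
1.4 [ -0. 146. -87.]
1.5 [ -0. 159. -84.]
1.6 [ -0. 171. -80.]
1.7 [ -0. 183. -75.]
1.74 [ -0. 188. -73.]
```

>>> jog_arm --commands "0 6 -12 0 0 0 2; 0 13 -24 0 0 0 2; 0 20 -35 0 0 0 2; 0 29 -45 0 0 0 2; 0 38 -55 0 0 0 2; 0 48 -63 0 0 0 2; 0 59 -70 0 0 0 2; 0 71 -76 0 0 0 2"

```text
time_s: 2.5
eef_pos: [0.5134, 0.2431, 0.1929]
tool_rot: [-0.001, 0.741, 0.672, -0.001]
force: [-11.9, -0.6, 13.1]
gripper_width: 0.1
grasp_force: 30.0
```

>>> jog_arm --commands "0 12 -5 0 0 0 2; 0 24 -9 0 0 0 2; 0 36 -12 0 0 0 2; 0 50 -13 0 0 0 2; 0 63 -13 0 0 0 2; 0 76 -11 0 0 0 2; 0 89 -8 0 0 0 2; 0 101 -4 0 0 0 2"

```text
time_s: 3.3
eef_pos: [0.6174, 0.2325, 0.1957]
tool_rot: [0.001, 0.741, 0.671, 0.001]
force: [-1.4, 0.6, 3.3]
gripper_width: 0.103
grasp_force: 30.0
```

>>> jog_arm --commands "0 6 2 0 0 0 2; 0 12 5 0 0 0 2; 0 12 5 0 0 0 14; 0 12 5 0 0 0 20; 0 12 5 0 0 0 20; 0 12 5 0 0 0 20; 0 12 -20 0 0 0 20; 0 12 -50 0 0 0 20"

```text
time_s: 4.1
eef_pos: [0.6256, 0.2312, 0.242]
tool_rot: [-0.001, 0.741, 0.671, -0.002]
force: [0.6, 0.1, 0.9]
gripper_width: 0.23
grasp_force: 0.0
```

```bash
python3 - <<'E'
from h import *
for n in("scene","top"):
    cv2.imwrite(f"pics/{n}1.png",read_camera(n)[:,:,::-1])
t=cv2.imread("pics/top1.png");s=cv2.imread("pics/scene1.png")
m=np.zeros((600,800,3),np.uint8)
m[:,:400]=cv2.resize(t[130:280,125:225],(400,600),interpolation=cv2.INTER_CUBIC)
m[:,400:]=cv2.resize(s[95:245,165:265],(400,600),interpolation=cv2.INTER_CUBIC)
cv2.imwrite("pics/m2.png",m)
E
```

```text
(no output)
```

View pics/m2.png

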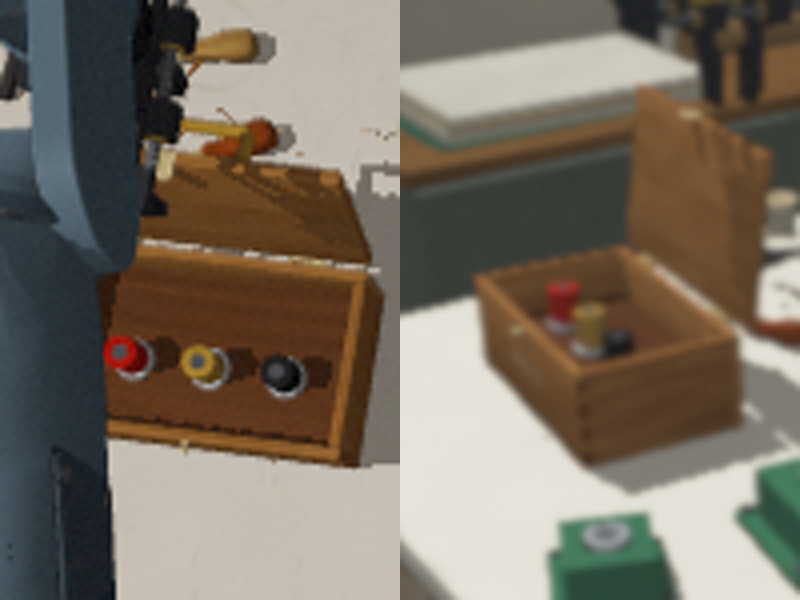

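The lid is open and leaning back. The dies stand in the order red, brass, black, with the brass one in the middle (top crop (203,362), scene crop (589,310)).

```bash
python3 - <<'E'
from h import *
t=(125+203/4,130+362/4);s=(165+189/4,95+310/4)
X=tri(s,t);print(X,proj("top",X)-t,ray("top",t,.082),ray("scene",s,.082),observe()["joint_pos"].round(2))
# head by other method: interpolation red/black tops in top view
for u in((121,353),(281,373)):print(ray("top",(125+u[0]/4,130+u[1]/4),.082))
rel([X[0],X[1],.053],[.1,.995,0])
E
```

```text
[0.48436876 0.24315573 0.08526152] [ 0.10869979 -0.20413452] [0.48423146 0.24438223 0.082     ] [0.48838537 0.24967837 0.082     ] [0.18 0.38 1.34 0.   1.42 0.28]
[0.48970816 0.30693456 0.082     ]
[0.47718429 0.18494571 0.082     ]
tool shift mm [  -3.6 -146.6  194.6]
turn z deg -89.9
```

>>> jog_arm --commands "0 0 -30 0 0 0 40; 0 -30 -40 0 0 -8.5 40; 0 -65 -40 0 0 -17 40; 0 -100 -30 0 0 -25.5 40; -1 -130 -10 0 0 -34 40; -2 -147 10 0 0 -42.5 40; -2 -147 20 0 0 -51 40; -2 -147 20 0 0 -59.5 40"

```text
time_s: 5.0
eef_pos: [0.4783, 0.2438, 0.221]
tool_rot: [-0.002, 0.307, 0.952, -0.001]
force: [-0.1, 0.5, 1.0]
gripper_width: 0.452
grasp_force: 0.0
```

>>> jog_arm --commands "0 0 0 0 0 -8.5 40; 0 0 0 0 0 -17 40; 0 0 0 0 0 -25.5 40; 0 0 15 0 0 -30.5 40; 0 0 40 0 0 -30.5 40; 0 0 65 0 0 -30.5 40; 0 0 90 0 0 -30.5 40; 0 0 90 0 0 -30.5 40"

```text
time_s: 5.8
eef_pos: [0.4774, 0.2431, 0.1295]
tool_rot: [-0.004, 0.049, 0.999, -0.001]
force: [-0.4, 0.2, 0.0]
gripper_width: 0.454
grasp_force: 0.0
```

```bash
python3 - <<'E'
from h import *
rel([.484,.2445,.053],[.1,.995,0])
for n in("scene",):
    cv2.imwrite(f"pics/{n}2.png",read_camera(n)[:,:,::-1])
s=cv2.imread("pics/scene2.png")
cv2.imwrite("pics/m3.png",cv2.resize(s[75:215,165:295],(780,600)[:1]+(600,) if 0 else (557,600),interpolation=cv2.INTER_CUBIC))
E
```

```text
tool shift mm [-7.   2.2 76.5]
turn z deg 0.1
```

View pics/m3.png

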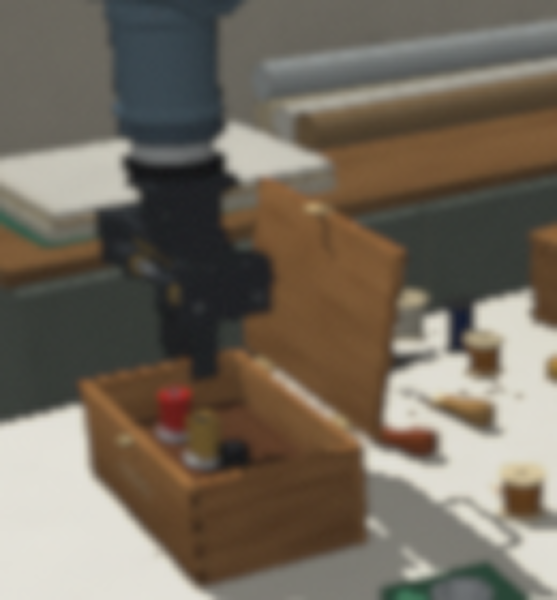

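The fingers hang above the brass die, and the lid stays open with clearance to the gripper. Descending and gripping.

>>> jog_arm --commands "-7 2 10 0 0 0 40; -7 2 30 0 0 0 40; -7 2 50 0 0 0 40; -7 2 65 0 0 0 40; -7 2 75 0 0 0 40; -7 2 75 0 0 0 40; -7 2 75 0 0 0 15; -7 2 75 0 0 0 10"

```text
time_s: 6.65
eef_pos: [0.4892, 0.2462, 0.06]
tool_rot: [0.001, 0.05, 0.999, 0.001]
force: [0.7, 10.2, 6.9]
gripper_width: 0.294
grasp_force: 5.1
```

>>> jog_arm --commands "0 0 0 0 0 0 10; 0 0 0 0 0 0 10; 0 0 0 0 0 0 10; 0 0 -10 0 0 0 10; 0 0 -30 0 0 0 10; 0 0 -55 0 0 0 10; 0 0 -80 0 0 0 10; 0 0 -80 0 0 0 10"

```text
time_s: 7.45
eef_pos: [0.4908, 0.2458, 0.1431]
tool_rot: [0.004, 0.049, 0.999, 0.001]
force: [0.4, 0.3, -1.4]
gripper_width: 0.284
grasp_force: 29.9
```

>>> jog_arm --commands "-5 -25 -15 0 0 0 10; -12 -65 -20 0 0 0 10; -19 -110 -20 0 0 0 10; -26 -155 -20 0 0 0 10; -33 -200 -20 0 0 0 10; -42 -250 -15 0 0 0 10; -51 -295 0 0 0 0 10; -52 -304 10 0 0 0 10"

```text
time_s: 8.25
eef_pos: [0.5096, -0.0669, 0.1277]
tool_rot: [0.0, 0.052, 0.999, -0.001]
force: [-1.0, 0.7, -1.5]
gripper_width: 0.284
grasp_force: 29.9
```

```bash
python3 - <<'E'
from h import *
p,R=tool();print(p,R.as_matrix().round(3).tolist(),observe()["force"])
for n in("scene","top"):
    cv2.imwrite(f"pics/{n}3.png",read_camera(n)[:,:,::-1])
t=cv2.imread("pics/top3.png");s=cv2.imread("pics/scene3.png")
print(proj("top",p),proj("scene",p),proj("scene",[.512,-.062,.056]),proj("top",[.512,-.062,.056]))
m=np.zeros((600,800,3),np.uint8)
m[:,:400]=cv2.resize(t[150:270,235:315],(400,600),interpolation=cv2.INTER_CUBIC)
m[:,400:]=cv2.resize(s[130:250,230:310],(400,600),interpolation=cv2.INTER_CUBIC)
cv2.imwrite("pics/m4.png",m)
E
```

```text
[ 0.50962788 -0.06693056  0.12770865] [[-0.995, 0.103, 0.0], [0.103, 0.995, -0.002], [-0.0, -0.002, -1.0]] [-0.9615222   0.72984111 -1.54103869]
[278.99423948 211.77749723] [272.68323544 192.18857844] [272.43095745 213.67120951] [277.66652383 215.11152813]
```

View pics/m4.png

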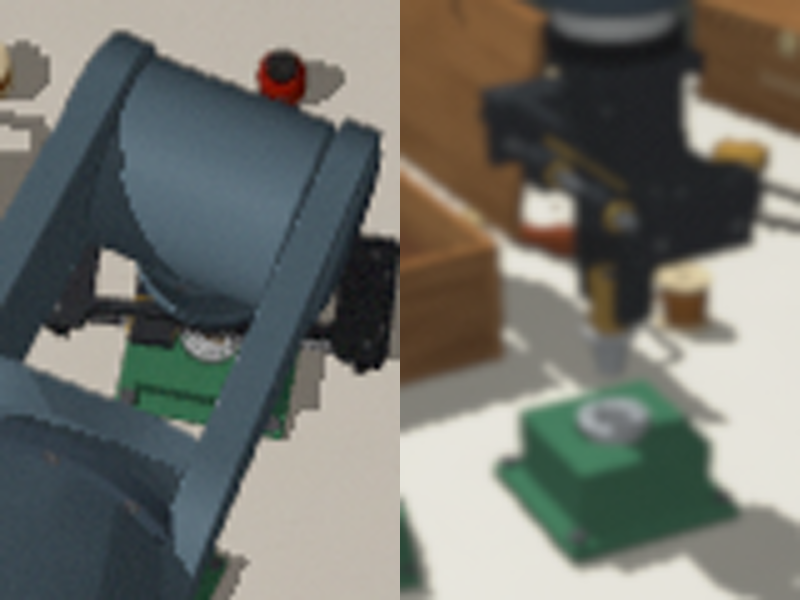

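The scene view shows the shank tip at about (272,205), directly above the collet mouth at about (273,213.6). A correction of about (+5,+5) mm is needed, mainly in y.

>>> jog_arm --commands "-2 3 0 0 0 0 10; -4 5 5 0 0 0 10; -4 5 15 0 0 0 10; -4 5 25 0 0 0 10; -4 5 32 0 0 0 10; -4 5 37 0 0 0 10; -4 5 41 0 0 0 10; -4 5 41 0 0 0 10"

```text
time_s: 9.15
eef_pos: [0.5141, -0.058, 0.0872]
tool_rot: [-0.0, 0.05, 0.999, -0.0]
force: [0.1, -0.8, -1.4]
gripper_width: 0.286
grasp_force: 29.8
```

```bash
python3 - <<'E'
from h import *
p,R=tool();print(p,observe()["force"],observe()["ft_torque"],proj("scene",p))
cv2.imwrite("pics/scene4.png",read_camera("scene")[:,:,::-1]);s=cv2.imread("pics/scene4.png")
cv2.imwrite("pics/m5.png",cv2.resize(s[165:245,240:310],(525,600),interpolation=cv2.INTER_CUBIC))
print(tool()[0],observe()["force"])
E
```

```text
[ 0.51409971 -0.05801686  0.0872285 ] [ 0.08032462 -0.7651008  -1.37110118] [-0.20084759 -0.11846157  0.03042556] [272.14913971 203.37123975]
[ 0.51415423 -0.05800362  0.08750939] [ 0.53733556 -1.5840146  -1.37506718]
```

View pics/m5.png

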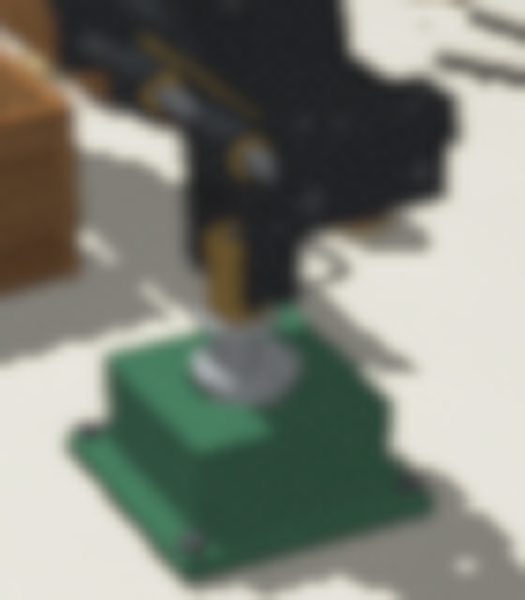

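The shank is entering the mouth without contact (shank at crop (243,335) over the collet at (245,368)). TCP y is about 3–4 mm too far, so I trim it while lowering.

>>> jog_arm --commands "0 -2 0 0 0 0 10; 0 -3 1 0 0 0 10; 0 -3 3 0 0 0 10; 0 -3 5 0 0 0 10; 0 -3 7 0 0 0 10; 0 -3 9 0 0 0 10; 0 -3 10 0 0 0 10; 0 -3 10 0 0 0 10"

```text
time_s: 10.0
eef_pos: [0.5137, -0.0607, 0.0775]
tool_rot: [-0.0, 0.05, 0.999, 0.0]
force: [0.1, 0.1, -2.2]
gripper_width: 0.287
grasp_force: 29.9
```

>>> jog_arm --commands "0 0 1 0 0 0 10; 0 0 2 0 0 0 10; 0 0 3 0 0 0 10; 0 0 4 0 0 0 10; 0 0 4 0 0 0 10; 0 0 4 0 0 0 10; 0 0 4 0 0 0 10; 0 0 4 0 0 0 10"

```text
time_s: 10.8
eef_pos: [0.5139, -0.0609, 0.0738]
tool_rot: [0.0, 0.05, 0.999, -0.0]
force: [0.6, -0.3, -1.8]
gripper_width: 0.287
grasp_force: 29.9
```

>>> jog_arm --commands "0 0 0.5 0 0 0 10; 0 0 1 0 0 0 10; 0 0 1.5 0 0 0 10; 0 0 2 0 0 0 10; 0 0 2 0 0 0 10; 0 0 2 0 0 0 10; 0 0 2 0 0 0 10; 0 0 2 0 0 0 10"

```text
time_s: 11.6
eef_pos: [0.514, -0.0609, 0.0718]
tool_rot: [0.0, 0.05, 0.999, -0.0]
force: [2.0, -0.3, -0.2]
gripper_width: 0.283
grasp_force: 29.9
```

>>> jog_arm --commands "0 0 0 0 0 0 34; 0 0 0 0 0 0 44; 0 0 0 0 0 0 50; 0 0 -10 0 0 0 50; 0 0 -35 0 0 0 50; 0 0 -70 0 0 0 50; 0 0 -100 0 0 0 50; 0 0 -100 0 0 0 50"

```text
time_s: 12.4
eef_pos: [0.5169, -0.0618, 0.1772]
tool_rot: [0.004, 0.049, 0.999, -0.001]
force: [0.4, 0.9, -0.5]
gripper_width: 0.569
grasp_force: 0.0
```

```bash
python3 - <<'E'
from h import *
p,R=tool();print(p,R.as_matrix().round(3).tolist())
rel([.484,-.357,.20])
E
```

```text
[ 0.51685553 -0.06179689  0.17715103] [[-0.995, 0.099, 0.009], [0.099, 0.995, -0.003], [-0.009, -0.002, -1.0]]
tool shift mm [   3.4 -297.1  -22.2]
```

>>> jog_arm --commands "0 -30 -15 0 0 0 50; 1 -75 -20 0 0 0 50; 1 -120 -20 0 0 0 50; 2 -165 -15 0 0 0 50; 2 -210 0 0 0 0 50; 3 -255 20 0 0 0 50; 3 -290 38 0 0 0 50; 3 -297 40 0 0 0 50"

```text
time_s: 13.2
eef_pos: [0.4792, -0.3584, 0.1286]
tool_rot: [-0.002, 0.051, 0.999, 0.001]
force: [-1.0, -1.2, 0.1]
gripper_width: 0.569
grasp_force: 0.0
```

```bash
python3 - <<'E'
from h import *
for n in("scene","top"):
    cv2.imwrite(f"pics/{n}5.png",read_camera(n)[:,:,::-1])
p,R=tool();print(p,proj("scene",p));rel([.484,-.357,.034])
t=cv2.imread("pics/top5.png");s=cv2.imread("pics/scene5.png")
m=np.zeros((600,800,3),np.uint8)
m[:,:300]=cv2.resize(t[180:260,250:290],(300,600),interpolation=cv2.INTER_CUBIC)
m[:,300:]=cv2.resize(s[180:300,260:360],(500,600),interpolation=cv2.INTER_CUBIC)
cv2.imwrite("pics/m6.png",m)
E
```

```text
[ 0.48056668 -0.3563618   0.13055439] [340.08522431 241.66259434]
tool shift mm [-3.7 -0.5 96.5]
```

View pics/m6.png

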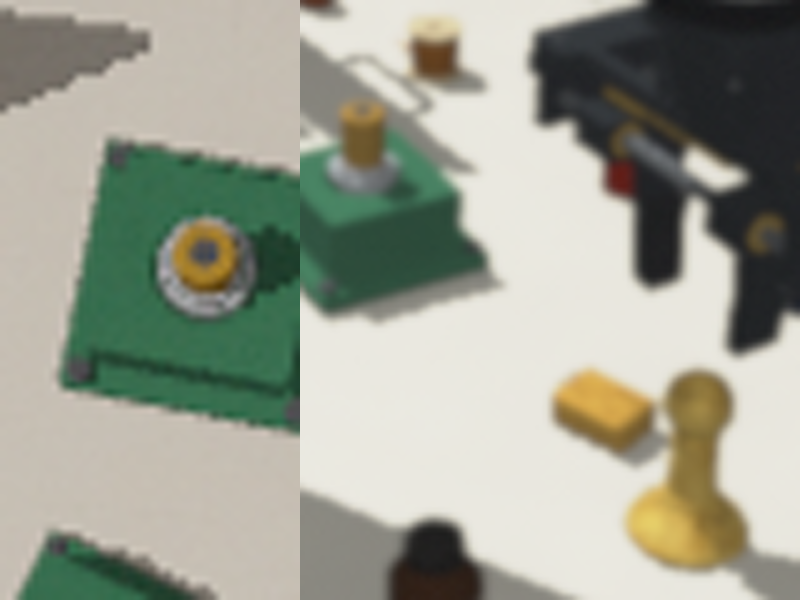

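The die is seated upright with its flange on the collet (head top at scene (272.4,201.4), top (277.2,213.6)). The open fingers straddle above the larger weight. Grasping it now.

>>> jog_arm --commands "-4 0 20 0 0 0 50; -4 0 45 0 0 0 50; -4 0 70 0 0 0 50; -4 0 88 0 0 0 50; -4 0 95 0 0 0 50; -4 0 95 0 0 0 40; -4 0 95 0 0 0 25; -4 0 95 0 0 0 10"

```text
time_s: 14.1
eef_pos: [0.4864, -0.3565, 0.0383]
tool_rot: [0.001, 0.049, 0.999, -0.0]
force: [-0.4, 3.6, -0.2]
gripper_width: 0.326
grasp_force: 29.6
```

>>> jog_arm --commands "0 0 0 0 0 0 10; 0 0 0 0 0 0 10; 0 0 0 0 0 0 10; 0 0 -10 0 0 0 10; 0 0 -35 0 0 0 10; 0 0 -65 0 0 0 10; 0 0 -95 0 0 0 10; 0 0 -95 0 0 0 10"

```text
time_s: 14.9
eef_pos: [0.4872, -0.3589, 0.1363]
tool_rot: [0.003, 0.05, 0.999, -0.003]
force: [0.4, -1.8, -5.9]
gripper_width: 0.324
grasp_force: 29.1
```

```bash
python3 - <<'E'
from h import *
t=(277.2,213.6);s=(272.4,201.4)
X=tri(s,t);print(X,proj("top",X)-t,ray("top",t,.092),ray("scene",s,.092))
p,R=tool();print(p,observe()["gripper_width"]*88.1)
rel([X[0],X[1],.15])
E
```

```text
[ 0.51073358 -0.06186861  0.09606512] [ 0.22035051 -0.34052309] [ 0.51040025 -0.06115705  0.092     ] [ 0.51645737 -0.05605106  0.092     ]
[ 0.48723566 -0.35889377  0.13627315] 28.582917701529357
tool shift mm [  6.  297.8 -15.5]
```

>>> jog_arm --commands "0 10 -20 0 0 0 10; 1 50 -35 0 0 0 10; 2 98 -35 0 0 0 10; 3 146 -35 0 0 0 10; 4 194 -35 0 0 0 10; 4 240 -35 0 0 0 10; 4 280 -35 0 0 0 10; 4 297 -30 0 0 0 10"

```text
time_s: 15.7
eef_pos: [0.5099, -0.057, 0.1602]
tool_rot: [-0.001, 0.048, 0.999, 0.001]
force: [0.2, 0.3, -5.4]
gripper_width: 0.318
grasp_force: 29.3
```

```bash
python3 - <<'E'
from h import *
cv2.imwrite("pics/scene6.png",read_camera("scene")[:,:,::-1])
p,R=tool();print(p,observe()["gripper_width"]*88.1,observe()["force"]);rel([.511,-.0615,.15])
s=cv2.imread("pics/scene6.png")
cv2.imwrite("pics/m7.png",cv2.resize(s[140:250,230:320],(490,600),interpolation=cv2.INTER_CUBIC))
E
```

```text
[ 0.50928165 -0.05562785  0.15897119] 27.90010920418655 [-0.47177514  0.84704442 -6.3681931 ]
tool shift mm [-2.3 -5.7  8.9]
```

View pics/m7.png

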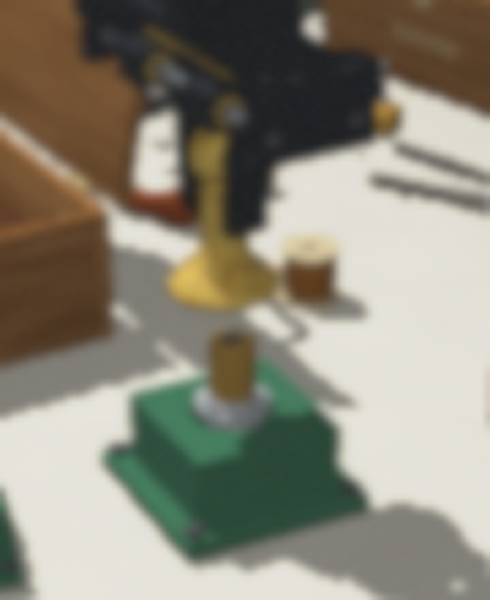

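The weight hangs upright above the die (base at crop (222,290), die head at (232,340)). The offset of about 5 mm agrees with the computed correction.

>>> jog_arm --commands "-1 -3 0 0 0 0 10; -2 -6 4 0 0 0 10; -2 -6 10 0 0 0 10; -2 -6 16 0 0 0 10; -2 -6 20 0 0 0 10; -2 -6 24 0 0 0 10; -2 -6 24 0 0 0 10; -2 -6 24 0 0 0 10"

```text
time_s: 16.55
eef_pos: [0.5123, -0.0667, 0.1377]
tool_rot: [-0.0, 0.05, 0.999, 0.0]
force: [-0.3, 0.1, -4.9]
gripper_width: 0.318
grasp_force: 29.3
```

>>> jog_arm --commands "0 0 1 0 0 0 10; 0 0 2 0 0 0 10; 0 0 3 0 0 0 10; 0 0 4 0 0 0 10; 0 0 5 0 0 0 10; 0 0 6 0 0 0 10; 0 0 6 0 0 0 10; 0 0 6 0 0 0 10"

```text
time_s: 17.35
eef_pos: [0.5123, -0.0667, 0.1317]
tool_rot: [-0.0, 0.05, 0.999, 0.0]
force: [-0.3, 0.3, -6.3]
gripper_width: 0.317
grasp_force: 29.3
```

>>> jog_arm --commands "0 4 0 0 0 0 10; 0 4 1 0 0 0 10; 0 4 2 0 0 0 10; 0 4 3 0 0 0 10; 0 4 4 0 0 0 10; 0 4 5 0 0 0 10; 0 4 5 0 0 0 10; 0 4 5 0 0 0 10"

```text
time_s: 18.15
eef_pos: [0.5142, -0.0629, 0.1286]
tool_rot: [0.002, 0.049, 0.999, -0.0]
force: [-1.4, 1.4, 7.1]
gripper_width: 0.316
grasp_force: 30.1
```

>>> jog_arm --commands "0 0 1 0 0 0 10; 0 0 2 0 0 0 10; 0 0 3 0 0 0 10; 0 0 4 0 0 0 10; 0 0 5 0 0 0 10; 0 0 6 0 0 0 10; 0 0 6 0 0 0 10; 0 0 6 0 0 0 10"

```text
time_s: 18.95
eef_pos: [0.5158, -0.0634, 0.1245]
tool_rot: [0.004, 0.05, 0.999, -0.001]
force: [-3.0, 2.1, 16.5]
gripper_width: 0.312
grasp_force: 31.0
```

>>> jog_arm --commands "0 0 1 0 0 0 10; 0 0 2 0 0 0 10; 0 0 3 0 0 0 10; 0 0 4 0 0 0 10; 0 0 5 0 0 0 10; 0 0 5 0 0 0 10; 0 0 5 0 0 0 10; 0 0 5 0 0 0 10"

```text
time_s: 19.75
eef_pos: [0.5195, -0.0648, 0.1238]
tool_rot: [0.008, 0.05, 0.999, -0.002]
force: [-3.3, 2.0, 36.5]
gripper_width: 0.321
grasp_force: 32.8
```

```bash
python3 - <<'E'
from h import *
cv2.imwrite("pics/scene7.png",read_camera("scene")[:,:,::-1])
p,R=tool();print(p,observe()["gripper_width"]*88.1,observe()["force"])
s=cv2.imread("pics/scene7.png")
a=cv2.resize(s[165:245,240:310],(525,600),interpolation=cv2.INTER_CUBIC)
cv2.imwrite("pics/m8.png",a)
E
```

```text
[ 0.51951601 -0.06479493  0.12378607] 27.84952941789614 [-2.63352878  1.79329785 35.91201602]
```

View pics/m8.png

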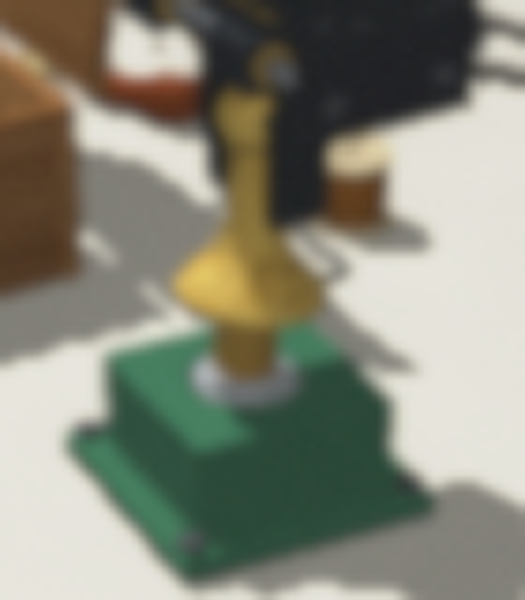

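The force climbs to 36 N while z stands still after about 6 mm of travel, so the collet is on its hard stop. In the picture the weight sits on the die and the flange is close to the block's top. Lifting off and checking.

>>> jog_arm --commands "0 0 -6 0 0 0 10; 0 0 -12 0 0 0 10; 0 0 -18 0 0 0 10; 0 0 -35 0 0 0 10; 0 0 -55 0 0 0 10; 0 -20 -60 0 0 0 10; 0 -60 -60 0 0 0 10; 0 -100 -60 0 0 0 10"

```text
time_s: 20.6
eef_pos: [0.5021, -0.1625, 0.1751]
tool_rot: [-0.001, 0.049, 0.999, 0.0]
force: [-0.1, -0.3, -5.4]
gripper_width: 0.316
grasp_force: 29.2
```

```bash
python3 - <<'E'
from h import *
cv2.imwrite("pics/scene8.png",read_camera("scene")[:,:,::-1])
cv2.imwrite("pics/top8.png",read_camera("top")[:,:,::-1])
p,R=tool();print(p,observe()["gripper_width"]*88.1,observe()["force"]);rel([.484,-.357,.10])
a=cv2.imread("pics/scene5.png");s=cv2.imread("pics/scene8.png")
g=lambda i:cv2.cvtColor(i,cv2.COLOR_BGR2GRAY).astype(np.float32)
# vertical shift of the head between before/after
T=a[196:208,264:281]
r=cv2.matchTemplate(s[190:220,258:288],T,cv2.TM_CCOEFF_NORMED);print(cv2.minMaxLoc(r)[1:], "expected unmoved (6,6)")
print(proj("scene",[.511,-.0615,.092]),proj("scene",[.511,-.0615,.086]))
m=np.hstack([cv2.resize(i[185:245,240:300],(400,400),interpolation=cv2.INTER_CUBIC) for i in(a,s)])
cv2.imwrite("pics/m9.png",m)
E
```

```text
[ 0.50203125 -0.16648447  0.17520468] 27.508160118421095 [ 0.25454167  0.26566984 -4.95758   ]
tool shift mm [  -1.7 -191.2   75.6]
(0.9617505073547363, (13, 0), (6, 6)) expected unmoved (6,6)
[271.98693747 202.66117981] [271.99721009 204.52579534]
```

View pics/m9.png

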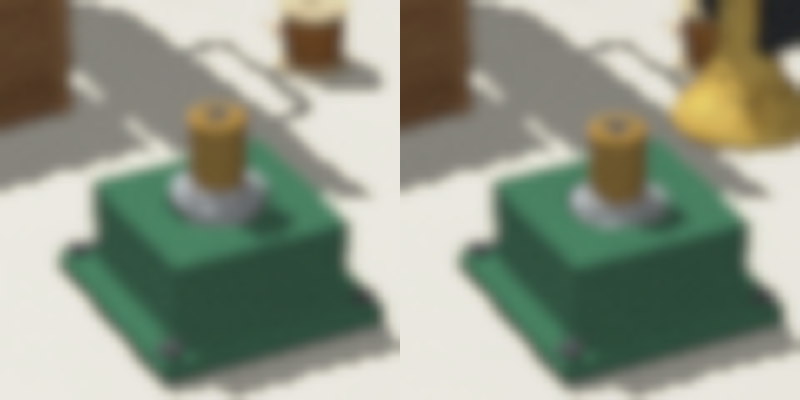

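Visually the head dropped from crop row 108 to 121, which is about 1.9 px or 6 mm. The template match shows no shift, though its patch includes static background, so I check with an edge profile.

```bash
python3 - <<'E'
import cv2,numpy as np
a=cv2.imread("pics/scene5.png");s=cv2.imread("pics/scene8.png")
for n in(a,s):
    sat=(n[:,:,2].astype(float)-n[:,:,0])[190:222,269:276].mean(1);print(sat.round(0).astype(int).tolist())
E
```

```text
[13, 15, 14, 14, 13, 12, 12, 12, 12, 21, 43, 61, 74, 85, 80, 67, 61, 60, 59, 59, 58, 55, 45, 24, 4, -5, -6, -7, -11, -20, -25, -26]
[14, 15, 14, 14, 13, 12, 12, 11, 10, 9, 12, 25, 48, 60, 70, 84, 77, 65, 60, 59, 60, 59, 57, 53, 41, 20, 2, -6, -10, -18, -25, -26]
```

>>> jog_arm --commands "0 -30 0 0 0 0 10; 0 -70 0 0 0 0 10; -1 -110 5 0 0 0 10; -2 -150 20 0 0 0 10; -2 -180 50 0 0 0 10; -2 -190 75 0 0 0 10; -2 -191 100 0 0 0 10; -2 -191 115 0 0 0 10"

```text
time_s: 21.5
eef_pos: [0.4842, -0.3511, 0.0572]
tool_rot: [-0.002, 0.05, 0.999, 0.002]
force: [-0.2, 0.6, -6.4]
gripper_width: 0.309
grasp_force: 29.0
```

The edge shift is about 1.85 px, which matches the 1.86 px expected for 6 mm, so the collet is fully home. Setting the weight down.

>>> jog_arm --commands "0 0 5 0 0 0 10; 0 0 9 0 0 0 10; 0 0 12 0 0 0 10; 0 0 14 0 0 0 10; 0 0 16 0 0 0 10; 0 0 17 0 0 0 10; 0 0 18 0 0 0 10; 0 0 18 0 0 0 10"

```text
time_s: 22.3
eef_pos: [0.4859, -0.3525, 0.0428]
tool_rot: [0.0, 0.05, 0.999, -0.0]
force: [0.9, 0.2, -5.7]
gripper_width: 0.307
grasp_force: 29.0
```

>>> jog_arm --commands "0 0 1 0 0 0 10; 0 0 2 0 0 0 10; 0 0 3 0 0 0 10; 0 0 3.5 0 0 0 10; 0 0 4 0 0 0 10; 0 0 4 0 0 0 10; 0 0 4 0 0 0 10; 0 0 4 0 0 0 10"

```text
time_s: 23.1
eef_pos: [0.4868, -0.3534, 0.0407]
tool_rot: [0.001, 0.05, 0.999, -0.001]
force: [-1.4, 2.0, 8.1]
gripper_width: 0.306
grasp_force: 30.5
```

Bench contact. Releasing and rising.

>>> jog_arm --commands "0 0 -1 0 0 0 32; 0 0 -1 0 0 0 40; 0 0 -1 0 0 0 50; 0 0 -1 0 0 0 50; 0 0 -20 0 0 0 50; 0 0 -55 0 0 0 50; 0 0 -100 0 0 0 50; 0 0 -130 0 0 0 50"

```text
time_s: 23.9
eef_pos: [0.4865, -0.353, 0.1715]
tool_rot: [0.001, 0.049, 0.999, -0.001]
force: [0.4, -0.5, -0.1]
gripper_width: 0.572
grasp_force: 0.0
```

```bash
python3 - <<'E'
from h import *
cv2.imwrite("pics/scene9.png",read_camera("scene")[:,:,::-1]);print(observe()["force"],observe()["gripper_width"],tool()[0])
s=cv2.imread("pics/scene9.png")
cv2.imwrite("pics/m10.png",cv2.resize(s[100:325,175:420],(653,600),interpolation=cv2.INTER_CUBIC))
E
```

```text
[ 2.37942815 -1.90102069  3.28512524] 0.5667751627912919 [ 0.48843251 -0.35492695  0.17667966]
```

View pics/m10.png

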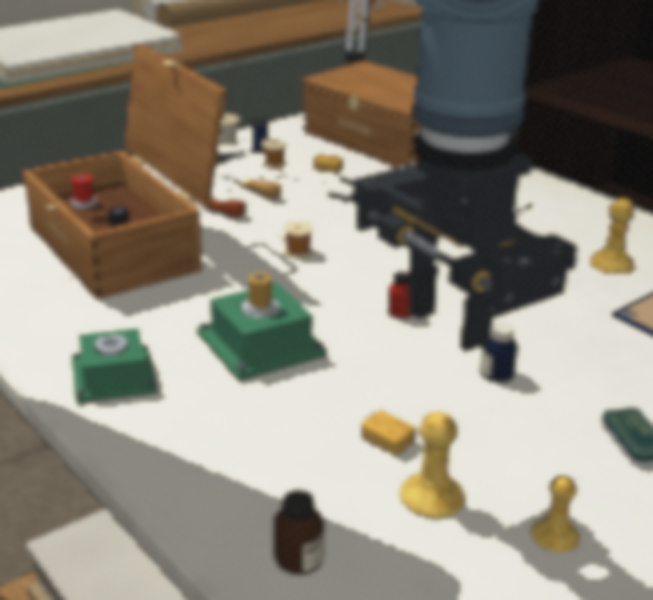

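The final picture shows the lid open, the die seated at (260,295) and the weight upright at (433,470). The wax, bottles and other dies are in place, and the gripper is clear. Handing in.

```bash
python3 -c "from plant import sign_off; print(sign_off())"
```

```text
the job is handed in; nothing more can be done
None
```

The job is handed in at about 24 s: the lid rests open, the brass die is in the green stand with the collet driven down its full 6 mm by the weight, the weight stands upright on the bench, and the other dies, the bottles and the wax were left as they were.

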